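# Clear and load the blue-light tube viewer, then switch its latched filter slide

### The job

Get the blue-light viewer ready for the next batch: with the red-handled scraper, sweep every used white cap strip off the dark glass into the yellow waste tray (they are contaminated, so never touch them with the gripper), and stand the scraper back on its blue mat. Then put every orange tube carrier upright on the dark glass, lengthways across the viewer (in line with the travel of the filter slide), leaving the slide parked at the black dot meanwhile; only when all are on, squeeze the slide's orange latch tab and move it one stop to the blue dot, and let the latch click home there. Never force the latched slide, and leave the metal rack, the carton and the amber jar alone.

Things in the scene. Friction and masses are not known exactly. Their poses are not given: they have to be found in the camera images.
- viewer: White flat-topped viewer case, fixed, 244 mm deep (x) by 285 wide (y); top face 50 mm above the bench. Origin on the bench; the case spans x -126..118, y -150..135 mm. +x points away from the robot, +y to the waste tray at its left. Control panel (x -126..-45) in front of the dark glass carries the filter slide and, behind it, a black, a blue and a green dot, from -y to +y.
- glass_centre (a point): Middle of the dark glass, on its surface (flush with the top, 50 mm above the bench); axes as the viewer's. The glass reaches 75 mm from here in x and 139.5 mm in y. A grey lip, 6 mm high and wide, borders it in front, behind and on the right (-y); on the left (+y) it is open and ends at the case's edge, above the tray.
- waste_tray: Yellow open tray, fixed against the viewer's left end: 190 mm (x) by 120 mm (y) outside, walls 4 mm thick and 40 mm high (10 mm below the glass). Origin under its middle on the bench, axes as the viewer's.
- slide_grip (a point): Middle of the black grip of the filter slide, 28 mm above the panel. Grip 30 mm (x) by 34 (y), 45 high above the panel. Squeeze it with the orange tab in front of it, from above, fingers closing along the viewer's x: 42 mm over tab and grip when released, 36 squeezed. Keep fingertips 9 mm above the panel: an index rail in front (7 mm high) and the glass lip behind (6 mm).
- tab_face (a point): Middle of the front (robot-side) face of the orange latch tab, a paddle 26 mm wide (y) and 32 mm high (from 11 to 43 mm above the panel), 77 mm above the bench, 27 mm in front of the grip's middle.
- filter_slide (a joint): Travel of the filter slide (m), growing to the viewer's +y: notched stops at 0 (black dot, dark, the start), 0.040 (blue dot), 0.080 (green dot). About 2 N of friction while the tab is pressed; released, the latch tooth springs into a notch (1.5 mm play each way) and locks it; released between notches it rides on the rail until the next notch.
- latch_tab (a joint): Press of the latch tab in m, towards the grip (viewer's +x): 0 released, 0.006 fully in; the slide is free above about 0.004. A spring gives 3 N at 0 and 9 N fully in.
- mat: Blue mat, fixed, 170 x 90 x 3 mm, the scraper's place; long along its x. Origin at the centre of its underside, on the bench.
- scraper: Loose scraper block, about 0.22 kg: grey base 120 mm (x) by 34 mm (y) by 14 mm high with a steel edge along both long sides, and a red upright grip 60 mm (x) by 26 mm (y) on it, from 14 to 60 mm high. Origin at the centre of its underside; z up. Grip the red part across y from above.
- strip0: Used strip of eight white caps, 76 mm (x) by 10 mm by 7 mm high, 12 g, lying loose on the dark glass. Origin at the centre of its underside. May be absent.
- strip1: Used strip of eight white caps, 76 mm (x) by 10 mm by 7 mm high, 12 g, lying loose on the dark glass. Origin at the centre of its underside. May be absent.
- strip2: Used strip of eight white caps, 76 mm (x) by 10 mm by 7 mm high, 12 g, lying loose on the dark glass. Origin at the centre of its underside. May be absent.
- strip3: Used strip of eight white caps, 76 mm (x) by 10 mm by 7 mm high, 12 g, lying loose on the dark glass. Origin at the centre of its underside. May be absent.
- carrier0: Orange tube carrier with six capped microtubes, about 0.09 kg: block 70 mm (x) by 38 mm (y) by 26 mm high, 82 mm long over the ears, 35 mm high over the caps. Origin at the centre of its underside; z up. Starts on the bench to the right of the viewer. Grip it across y from above. May be absent.
- carrier1: Orange tube carrier with six capped microtubes, about 0.09 kg: block 70 mm (x) by 38 mm (y) by 26 mm high, 82 mm long over the ears, 35 mm high over the caps. Origin at the centre of its underside; z up. Starts on the bench to the right of the viewer. Grip it across y from above. May be absent.
- carrier2: Orange tube carrier with six capped microtubes, about 0.09 kg: block 70 mm (x) by 38 mm (y) by 26 mm high, 82 mm long over the ears, 35 mm high over the caps. Origin at the centre of its underside; z up. Starts on the bench to the right of the viewer. Grip it across y from above. May be absent.
- carrier3: Orange tube carrier with six capped microtubes, about 0.09 kg: block 70 mm (x) by 38 mm (y) by 26 mm high, 82 mm long over the ears, 35 mm high over the caps. Origin at the centre of its underside; z up. Starts on the bench to the right of the viewer. Grip it across y from above. May be absent.
- carrier4: Orange tube carrier with six capped microtubes, about 0.09 kg: block 70 mm (x) by 38 mm (y) by 26 mm high, 82 mm long over the ears, 35 mm high over the caps. Origin at the centre of its underside; z up. Starts on the bench to the right of the viewer. Grip it across y from above. May be absent.
- metal_rack: Aluminium rack with tubes, 100 (x) x 200 (y) x 56 mm high, loose, a bystander beyond the viewer. Origin at the centre of its underside.
- carton: Blue and white carton, 55 x 85 x 40 mm, loose, a bystander. Origin at the centre of its underside.
- reagent: Amber jar with black cap, 62 mm diameter, 120 mm high, loose, a bystander. Origin at the centre of its underside.

How it is judged (in metres and radians):
On the way, in this order (a step that is already met when the one before it is completed fails the run):
1. the scraper is set down on the dark glass (x of scraper in the frame of glass_centre between -0.075 and 0.075 m and y of scraper in the frame of glass_centre between -0.14 and 0.155 m and z of scraper in the frame of glass_centre between -0.004 and 0.007 m), for 0.1 s.
2. every used cap strip has been swept into the waste tray (x of strip0 in the frame of waste_tray between -0.095 and 0.095 m and y of strip0 in the frame of waste_tray between -0.06 and 0.06 m and z of strip0 in the frame of waste_tray between -0.002 and 0.042 m and x of strip1 in the frame of waste_tray between -0.095 and 0.095 m and y of strip1 in the frame of waste_tray between -0.06 and 0.06 m and z of strip1 in the frame of waste_tray between -0.002 and 0.042 m and x of strip2 in the frame of waste_tray between -0.095 and 0.095 m and y of strip2 in the frame of waste_tray between -0.06 and 0.06 m and z of strip2 in the frame of waste_tray between -0.002 and 0.042 m and x of strip3 in the frame of waste_tray between -0.095 and 0.095 m and y of strip3 in the frame of waste_tray between -0.06 and 0.06 m and z of strip3 in the frame of waste_tray between -0.002 and 0.042 m), for 0.2 s.
3. the scraper stands back on its mat (horizontal distance between scraper and mat below 0.035 m and angle between scraper's own z axis and vertical below 0.1 rad and z of scraper in the frame of mat between -0.002 and 0.008 m), for 0.2 s.
4. every tube carrier stands upright on the dark glass, lengthways across it, with the slide still parked at the black dot (x of carrier0 in the frame of glass_centre between -0.057 and 0.057 m and y of carrier0 in the frame of glass_centre between -0.099 and 0.099 m and z of carrier0 in the frame of glass_centre between -0.004 and 0.005 m and angle between each of carrier0, carrier1, carrier2, carrier3, carrier4's own z axis and vertical below 0.1 rad and angle between the x axis of each of carrier0, carrier1, carrier2, carrier3, carrier4 and the y axis of viewer, either way round below 0.26 rad and x of carrier1 in the frame of glass_centre between -0.057 and 0.057 m and y of carrier1 in the frame of glass_centre between -0.099 and 0.099 m and z of carrier1 in the frame of glass_centre between -0.004 and 0.005 m and x of carrier2 in the frame of glass_centre between -0.057 and 0.057 m and y of carrier2 in the frame of glass_centre between -0.099 and 0.099 m and z of carrier2 in the frame of glass_centre between -0.004 and 0.005 m and x of carrier3 in the frame of glass_centre between -0.057 and 0.057 m and y of carrier3 in the frame of glass_centre between -0.099 and 0.099 m and z of carrier3 in the frame of glass_centre between -0.004 and 0.005 m and x of carrier4 in the frame of glass_centre between -0.057 and 0.057 m and y of carrier4 in the frame of glass_centre between -0.099 and 0.099 m and z of carrier4 in the frame of glass_centre between -0.004 and 0.005 m and value of joint filter_slide below 0.004 m), for 0.2 s.
5. the filter slide is latched at the blue dot (value of joint filter_slide between 0.0365 and 0.0435 m and value of joint latch_tab below 0.0015 m), for 0.2 s.
At the end, for the whole second after the job is handed in: Strips lie in the tray below its rim; carriers stand upright on the glass, centres within 57 mm (x) and 99 mm (y) of its centre, within 15 degrees of the viewer's y; slide at 0.040 within 3.5 mm, tab out; scraper upright on its mat within 35 mm of its centre; all at rest (all of step 2 and all of step 3 and all of step 5 and x of carrier0 in the frame of glass_centre between -0.057 and 0.057 m and y of carrier0 in the frame of glass_centre between -0.099 and 0.099 m and z of carrier0 in the frame of glass_centre between -0.004 and 0.005 m and angle between each of carrier0, carrier1, carrier2, carrier3, carrier4's own z axis and vertical below 0.1 rad and angle between the x axis of each of carrier0, carrier1, carrier2, carrier3, carrier4 and the y axis of viewer, either way round below 0.26 rad and x of carrier1 in the frame of glass_centre between -0.057 and 0.057 m and y of carrier1 in the frame of glass_centre between -0.099 and 0.099 m and z of carrier1 in the frame of glass_centre between -0.004 and 0.005 m and x of carrier2 in the frame of glass_centre between -0.057 and 0.057 m and y of carrier2 in the frame of glass_centre between -0.099 and 0.099 m and z of carrier2 in the frame of glass_centre between -0.004 and 0.005 m and x of carrier3 in the frame of glass_centre between -0.057 and 0.057 m and y of carrier3 in the frame of glass_centre between -0.099 and 0.099 m and z of carrier3 in the frame of glass_centre between -0.004 and 0.005 m and x of carrier4 in the frame of glass_centre between -0.057 and 0.057 m and y of carrier4 in the frame of glass_centre between -0.099 and 0.099 m and z of carrier4 in the frame of glass_centre between -0.004 and 0.005 m and linear speed of each of carrier0, carrier1, carrier2, carrier3, carrier4, strip0, strip1, strip2, strip3, scraper below 0.02 m/s); the robot touches nothing.
It fails at once if a used cap strip is touched with the gripper (contact force between the fingers and strip0 above 0.5 N or contact force between the fingers and strip1 above 0.5 N or contact force between the fingers and strip2 above 0.5 N or contact force between the fingers and strip3 above 0.5 N).
It fails at once if the slide is forced past its latch without pressing the tab (value of joint latch_tab below 0.0015 m and (value of joint filter_slide between 0.006 and 0.034 m or value of joint filter_slide between 0.046 and 0.074 m)).
It fails at once if the metal rack, the carton or the amber jar is moved (distance of any of metal_rack, carton, reagent from where it was at the start of the episode above 0.02 m).
Of strip0, strip1, strip2, strip3 only 2 to 4 are there at a start; the rules pass over those that are not, and their reading is None.
Of carrier0, carrier1, carrier2, carrier3, carrier4 only 3 to 5 are there at a start; the rules pass over those that are not, and their reading is None.
At some moment in a run one of carrier0, carrier1, carrier2, carrier3, carrier4, scraper may be knocked a few centimetres aside while the robot is not near it.
Once in a run the grip may slacken for a moment while it holds something.
It also fails if it takes over 210 s, if anything falls off the work surface, if the arm or the gripper's body presses on something with over 40 N, if the wrist force passes 120 N, or if a joint passes its speed limit or range.

### The arm

A 6-joint arm with a two-finger parallel gripper is mounted at the origin on the work surface. World frame = base frame: x ahead of the robot, y to its left, z up, the work surface at z = 0. Lengths are in mm, angles in rad, forces in N, time in s.
With the tool pointing down it reaches from about 350 to 950 mm from the base axis. Payload 17.4 kg.
Tool frame: the origin (TCP) lies midway between the tips of the shut fingers; the grasp point (between the pads) lies 19 mm behind it; z points along the fingers, y is the direction in which the jaws open and shut (so a half turn about z gives the same grasp; the last joint's range is limited). The gripper opens to 93 mm and grips with 3 to 60 N. Pads are 15 mm wide; open, the fingers measure 128 mm over their backs; the gripper's body (75 mm by 188 mm) begins 65 mm behind the grasp point.
Start: joints at [-1.195, 0.116, 1.442, -0, 1.584, -0.038], TCP at [271.403, -618.039, 218.646] pointing down, gripper open.
Joint ranges: [-2.83, 2.83], [-0.83, 2.19], [0.07, 2.5], [-1.14, 4.28], [0.01, 3], [-2.97, 2.97]. Speed limits (rad/s): [1.89, 1.89, 2.22, 3.14, 3.14, 3.14].

### API

Orientations are given as a unit quaternion [x, y, z, w].
In Python, from station import sensors, optics, ticket gives the robot as it stands.
- The arm moves only by the tool drive_tool, never from a script. Its argument "plan" is a list that holds one entry, the list of rows, each a list of 6 numbers: the shift along the tool's x, y, z in mm, then the turn, a rotation vector about the tool's x, y, z in rad. A call has exactly 10 rows; each row is the pose to reach, as a shift and turn from the pose commanded when the call began, along the tool's axes at that moment; what a row does not reach only later rows make up. A row lasts 1/8 s, in which the tool goes at most 62.5 mm and 10.7 degrees, less where a joint would pass 70% of its speed; a pose out of reach is approached as far as the arm can. A call with a gripper value outside its range is refused whole. "claw" is the opening, from 0 (shut) to 1 (fully open), set as the call begins (left out, the last holds). The fingers move at their own pace and stop on an object; "grip_force" is the grip in N (left out, the last holds). Time passes only in rows, so rows that repeat a pose let the fingers close, or fill a call up. It gives the time, the measured TCP pose, the force and the opening at its end, in the units of the state.
- sensors.observe(): the state, without advancing time (a new reading comes with each control period).
- optics.capture(name): name is "scene" or "top"; returns a dict with "img" (384x512x3 uint8, blue, green, red), "range_z" (384x512 float32, mm along the optical axis (not along the pixel's ray), 0 where there is no reading), "fx", "fy", "cx", "cy" (pixels), "pose" (4x4, takes a point from camera to world coordinates). Camera axes: x right, y down, z forward; pixel columns grow to the right and rows downward; lengths in mm; the calibration is good to about 2 mm. A picture is of the moment at which its call begins.
- ticket.sign_off(): hands the job in, once; it reports no verdict.
The state is a dict: "time": time; "joints": joint angles; "qd": joint speeds; "tau": joint torques, N m; "position": TCP position; "tcp_rot": TCP orientation; "ft_force": force on the tool from outside, world axes, zero at the start; "wrist_torque": the same for the moment, N m; "grip_width": finger opening in mm.
Only numpy, scipy, OpenCV 4.12 (cv2) and the standard library are available. Lean on these libraries where they do the work, as an engineer would, in place of code of your own. Each camera call takes 0.05 s, during which the arm holds its last target. There are 200 camera calls.

## Working session

There is one attempt and no reset: what is moved stays moved. The work goes in short steps, Python scripts to look and compute and a tool call to move; the robot and the scene stay as the last step left them, time stands still between calls to the robot, and variables do not carry over. Pictures are saved under pics/ and viewed, about 12 in all and at most 16, crops included, and the job is handed in when it is done.

Besides the shell and the picture viewer there is one more tool, called after ">>>" by a JSON object that holds its "api" and its "payload", one argument or row to a line. drive_tool: Moves the arm, as the interface text tells. Its arguments: {"type":"object","properties":{"plan":{"type":"array","items":{"type":"array","items":{"type":"array","items":{"type":"number"}}}},"claw":{"type":"number"},"grip_force":{"type":"number"}},"required":["plan"]}

```bash
ls; mkdir -p pics
python3 - <<'E'
from station import sensors, optics
import cv2,numpy as np
s=sensors.observe(); print(s)
for n in("scene","top"):
    c=optics.capture(n); cv2.imwrite(f"pics/{n}0.png",c["img"]); np.save(f"pics/{n}0.npy",c["range_z"])
    print(n,c["fx"],c["fy"],c["cx"],c["cy"],c["pose"].tolist() if hasattr(c["pose"],'tolist') else c["pose"], (c["range_z"]>0).mean())
E
```

```text
pics
{'time': 0.0, 'joints': array([-1.19480362e+00,  1.16510760e-01,  1.44226397e+00, -3.73007575e-05,
        1.58401101e+00, -3.78153300e-02]), 'qd': array([-6.01089361e-04,  3.20587168e-05,  1.58584039e-04, -5.18014046e-04,
       -1.94727898e-04, -1.25457816e-04]), 'tau': array([-1.91692925e-03, -7.21268749e+01, -6.22621679e+01,  7.80174416e-02,
        2.36501807e-02, -3.14719284e-05]), 'position': array([ 271.3128421 , -617.84749117,  217.88928504]), 'tcp_rot': array([ 9.78671488e-01,  2.05430673e-01, -1.18771739e-04, -5.84897703e-04]), 'ft_force': array([-0.00964014,  0.4266678 , -0.70567198]), 'wrist_torque': array([ 0.02885997,  0.09057922, -0.01105956]), 'grip_width': 92.86586644616027}
scene 366.0743928498039 366.0743928498039 250.99229565355543 187.06498127435123 [[0.9002256818324672, 0.3695228617489707, -0.2303184239571828, 859.2377448433315], [0.43541217442585445, -0.7677915945284616, 0.47001309102320954, -469.711087736001], [-0.003155967524991714, -0.523401301122087, -0.8520804644238053, 947.284397276336], [0.0, 0.0, 0.0, 1.0]] 0.9959157307942709
top 363.93102290128957 363.93102290128957 260.43389473496865 188.79977535684995 [[0.003923556573948084, -0.9894169235618713, 0.14504743042595905, 436.3495638361149], [-0.9998625862935206, -0.006217778986475922, -0.015367099755881169, 27.09852285753553], [0.01610634142947715, -0.14496720523565923, -0.989305359922769, 1148.1420116310517], [0.0, 0.0, 0.0, 1.0]] 0.9961293538411459
```

View pics/top0.png

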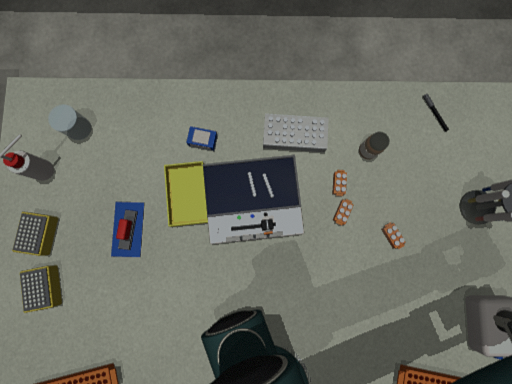

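View pics/scene0.png

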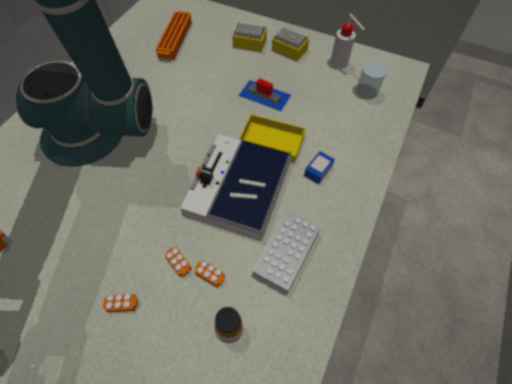

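The top view shows two white strips on the glass at (252,184) and (268,185), and three carriers at (341,183), (344,212) and (394,236). The scraper is on its mat at (126,230) and the slide grip is near (268,226). The scene view agrees. Next I'll measure.

```bash
cat > h.py <<'E'
from station import sensors, optics
import cv2,numpy as np
from scipy.spatial.transform import Rotation as R
def cap(n):
    c=optics.capture(n); c["pose"]=np.array(c["pose"]); c["hsv"]=cv2.cvtColor(c["img"],cv2.COLOR_BGR2HSV)
    v,u=np.mgrid[:384,:512]; z=c["range_z"]
    P=np.stack([(u-c["cx"])/c["fx"]*z,(v-c["cy"])/c["fy"]*z,z],-1)
    c["xyz"]=P@c["pose"][:3,:3].T+c["pose"][:3,3]
    return c
def cast(c,uv,h):
    uv=np.asarray(uv,float).reshape(-1,2)
    d=np.c_[(uv[:,0]-c["cx"])/c["fx"],(uv[:,1]-c["cy"])/c["fy"],np.ones(len(uv))]@c["pose"][:3,:3].T
    o=c["pose"][:3,3]; return (o+d*((h-o[2])/d[:,2])[:,None])[:,:2]
def rng(c,lo,hi): return cv2.inRange(c["hsv"],np.array(lo),np.array(hi))
def blobs(c,m,h,amin=15):
    """(centre xy, long, short, angle of long axis deg) for contours, cast to height h"""
    o=[]
    for k in cv2.findContours(m,cv2.RETR_EXTERNAL,cv2.CHAIN_APPROX_NONE)[0]:
        if cv2.contourArea(k)<amin: continue
        mm=np.zeros_like(m); cv2.drawContours(mm,[k],-1,255,-1)
        v,u=np.nonzero(mm); w=cast(c,np.c_[u,v],h).astype(np.float32)
        (x,y),(a,b),t=cv2.minAreaRect(w)
        e,V=np.linalg.eigh(np.cov(w.T)); ax=V[:,1]
        ang=(np.degrees(np.arctan2(ax[1],ax[0])))%180
        o.append((w.mean(0).round(1).tolist(),np.round([x,y,max(a,b),min(a,b)],1).tolist(),round(float(ang),1),k.reshape(-1,2).mean(0).round(0).tolist()))
    return o
E
python3 - <<'E'
from h import *
for n in("top","scene"):
    c=cap(n); print("==",n)
    for nm,lo,hi,h,a in [("orange",(3,150,110),(14,255,255),28,20),("yellow",(22,120,80),(34,255,255),40,300),("red",(0,170,80),(2,255,255),60,20),("mat",(105,150,60),(125,255,255),3,150),("glass",(110,60,10),(130,255,75),50,1500)]:
        for b in blobs(c,rng(c,lo,hi),h,a): print(nm,*b)
    g=rng(c,(110,60,10),(130,255,75)); k=max(cv2.findContours(g,0,1)[0],key=cv2.contourArea)
    hull=cv2.convexHull(k); mm=np.zeros_like(g); cv2.drawContours(mm,[hull],-1,255,-1); mm=cv2.erode(mm,np.ones((3,3)))
    s=cv2.bitwise_and(mm,rng(c,(0,0,110),(179,90,255)))
    for b in blobs(c,s,55,8): print("strip",*b)
    q=cv2.boxPoints(cv2.minAreaRect(cast(c,hull,50).astype(np.float32))); print("glassbox",q.round(1).tolist())
    w=rng(c,(0,0,0),(179,255,255))
    X=c["xyz"];
    for nm,(u,v) in {"rack":(295,132),"glass":(230,195),"panel":(215,232),"bench":(330,260)}.items() if n=="top" else []: print(nm,X[v,u].round(1))
E
```

```text
== top
orange [46.900001525878906, -400.29998779296875] [48.5, -399.9, 30.8, 14.6] 162.2 [401.0, 378.0]
orange [48.5, -467.1000061035156] [51.1, -482.9, 147.1, 35.6] 85.3 [427.0, 378.0]
orange [53.0, 431.29998779296875] [52.8, 431.5, 39.4, 13.8] 14.9 [113.0, 376.0]
orange [50.5, 502.29998779296875] [55.5, 527.0, 176.3, 40.5] 97.5 [83.0, 379.0]
orange [447.70001220703125, -401.3999938964844] [455.9, -400.6, 73.5, 33.1] 42.1 [393.0, 238.0]
orange [501.1000061035156, -233.89999389648438] [502.1, -233.9, 34.1, 15.3] 64.2 [339.0, 221.0]
orange [600.0999755859375, -233.0] [602.8, -235.6, 34.5, 31.3] 23.3 [338.0, 189.0]
yellow [582.4000244140625, 240.0] [583.3, 240.0, 190.8, 118.9] 6.6 [185.0, 193.0]
red [473.6000061035156, 419.79998779296875] [473.8, 419.8, 54.4, 22.0] 173.1 [122.0, 229.0]
red [675.7000122070312, 763.7000122070312] [676.0, 764.1, 41.3, 27.7] 110.3 [11.0, 161.0]
mat [474.70001220703125, 423.0] [475.5, 423.2, 166.0, 87.2] 178.8 [127.0, 229.0]
mat [772.9000244140625, 202.39999389648438] [772.9, 202.4, 86.3, 55.1] 78.8 [201.0, 137.0]
glass [607.5, 41.29999923706055] [608.4, 40
[... 1187 characters left out ...]
8 [264.0, 84.0]
red [637.9000244140625, 840.7000122070312] [637.8, 840.5, 43.7, 42.1] 88.1 [347.0, 26.0]
mat [760.7000122070312, 194.8000030517578] [760.3, 211.4, 104.8, 54.6] 78.5 [320.0, 167.0]
mat [488.0, 411.1000061035156] [478.6, 421.4, 162.5, 82.0] 6.1 [265.0, 97.0]
glass [610.2000122070312, 32.20000076293945] [608.0, 40.4, 267.8, 146.4] 96.5 [250.0, 185.0]
strip [608.0999755859375, -11.800000190734863] [609.3, -11.2, 74.1, 11.5] 20.2 [243.0, 195.0]
strip [612.2999877929688, 37.900001525878906] [612.3, 37.8, 74.0, 11.2] 14.0 [252.0, 182.0]
glassbox [[520.0999755859375, 165.10000610351562], [550.5, -100.9000015258789], [695.9000244140625, -84.30000305175781], [665.5, 181.8000030517578]]
```

```bash
cat >> h.py <<'E'
def cloud(cs,x,y,z):
    P=np.concatenate([c["xyz"].reshape(-1,3) for c in cs])
    m=np.all([(P[:,i]>a)&(P[:,i]<b) for i,(a,b) in enumerate((x,y,z))],0); return P[m]
def rect(P):
    (x,y),(a,b),t=cv2.minAreaRect(P[:,:2].astype(np.float32))
    if a<b: a,b,t=b,a,t+90
    return f"c=({x:.1f},{y:.1f}) {a:.0f}x{b:.0f} ang={(t+90)%180-90:.1f} n={len(P)} zmed={np.median(P[:,2]):.1f} z95={np.percentile(P[:,2],95):.1f}"
E
python3 - <<'E'
from h import *
t=cap("top"); s=cap("scene")
for n,cs in(("top",[t]),("scene",[s]),("both",[t,s])):
    print(n,"red",rect(cloud(cs,(400,560),(370,470),(52,75))))
    print(n,"base",rect(cloud(cs,(400,560),(370,470),(11,30))))
    for nm,x,y in (("c1",(555,660),(-290,-190)),("c2",(455,548),(-300,-190)),("c3",(400,520),(-470,-340))):
        print(n,nm,rect(cloud(cs,x,y,(15,50))),"| caps",rect(cloud(cs,x,y,(30,50))))
    for nm,x,y,z in (("jar",(640,800),(-420,-270),(100,140)),("rack",(690,900),(-200,40),(40,70)),("glass",(560,660),(60,120),(40,65)),("slidegrip",(450,560),(-60,140),(80,115)),("tray",(450,720),(150,330),(30,46))):
        try: print(n,nm,rect(cloud(cs,x,y,z)))
        except Exception as e: print(nm,"none")
i=t["img"][140:260,90:430]; cv2.imwrite("pics/crop1.png",cv2.resize(t["img"][150:260,195:415],(800,400),interpolation=cv2.INTER_CUBIC))
E
```

```text
top red c=(475.0,420.7) 59x27 ang=-6.7 n=190 zmed=62.3 z95=66.3
top base c=(474.8,419.3) 119x35 ang=-6.9 n=301 zmed=17.2 z95=22.9
top c1 c=(605.3,-242.9) 112x52 ang=10.9 n=351 zmed=27.3 z95=37.1 | caps c=(604.2,-240.4) 94x33 ang=-2.0 n=115 zmed=34.8 z95=38.3
top c2 c=(525.0,-244.6) 65x38 ang=-26.1 n=228 zmed=28.4 z95=37.7 | caps c=(529.5,-245.2) 54x35 ang=-23.9 n=93 zmed=35.1 z95=38.5
top c3 c=(460.3,-403.1) 82x41 ang=29.5 n=335 zmed=27.2 z95=37.4 | caps c=(460.2,-402.5) 56x32 ang=28.1 n=112 zmed=35.0 z95=38.7
top jar c=(734.4,-336.7) 55x52 ang=-1.7 n=291 zmed=120.3 z95=123.6
top rack c=(760.5,-89.0) 219x149 ang=87.0 n=2142 zmed=51.4 z95=58.4
top glass c=(610.6,89.4) 97x58 ang=0.6 n=627 zmed=50.7 z95=54.4
top slidegrip c=(482.8,-8.8) 40x35 ang=1.3 n=150 zmed=94.3 z95=97.8
top tray c=(579.5,233.3) 205x133 ang=6.3 n=322 zmed=39.5 z95=43.2
scene red c=(476.0,415.5) 61x28 ang=-9.7 n=120 zmed=60.6 z95=64.8
scene base c=(475.8,415.5) 120x37 ang=-5.5 n=199 zmed=16.2 z95=26.9
scene c1 c=(606.3,-245.2) 111x51 ang=9.3 n=518 zmed=26.1 z95=35.9 | caps c=(603.9,-241.2) 96x33 ang=-2.2 n=165 zmed=3
[... 785 characters left out ...]
 ang=9.3 n=869 zmed=26.7 z95=36.3 | caps c=(603.9,-240.7) 96x34 ang=-2.2 n=280 zmed=34.6 z95=37.6
both c2 c=(525.4,-246.0) 67x40 ang=-24.7 n=507 zmed=27.6 z95=37.0 | caps c=(529.1,-245.9) 54x37 ang=-22.9 n=203 zmed=34.6 z95=38.1
both c3 c=(459.6,-403.8) 83x42 ang=28.5 n=855 zmed=26.8 z95=36.6 | caps c=(464.7,-401.7) 67x33 ang=31.0 n=290 zmed=34.8 z95=37.9
both jar c=(733.6,-338.7) 56x53 ang=-69.6 n=825 zmed=119.7 z95=122.8
both rack c=(760.4,-83.2) 233x150 ang=87.6 n=5071 zmed=50.7 z95=57.5
both glass c=(610.0,89.9) 100x60 ang=-0.1 n=1190 zmed=50.3 z95=53.7
both slidegrip c=(484.1,-10.7) 43x37 ang=8.0 n=319 zmed=93.3 z95=97.2
both tray c=(580.8,225.7) 204x151 ang=5.5 n=598 zmed=38.6 z95=43.1
```

View pics/crop1.png

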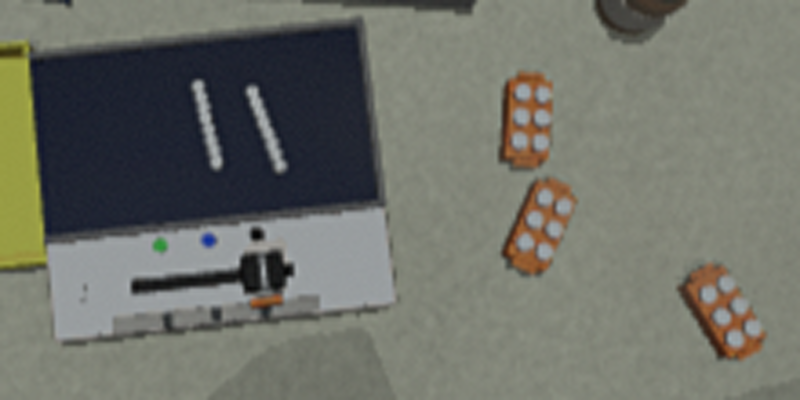

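The crop confirms three carriers at crop (528,119), (541,227) and (724,311), and two strips. It also shows the slide at the black dot. First I move to the scraper.

```bash
cat >> h.py <<'E'
def plan(*tg):
    "tg: (x,y,z,yaw deg) world, tool down -> rows in the present tool frame"
    s=sensors.observe(); r=R.from_quat(s["tcp_rot"]); p=np.array(s["position"])
    yaw=np.degrees(np.arctan2(*r.as_matrix()[[1,0],0]))
    print("t",round(s["time"],1),"at",p.round(1),"yaw",yaw.round(1),"w",round(s["grip_width"],1),"F",np.round(s["ft_force"],1),"j",np.round(s["joints"],2))
    for x,y,z,a in tg:
        d=r.inv().apply(np.array([x,y,z])-p); q=R.from_euler('z',a,degrees=True)*R.from_quat([1,0,0,0])
        print((x,y,z,a),"->",d.round(1).tolist(),(r.inv()*q).as_rotvec().round(3).tolist())
E
python3 -c "
from h import *
plan((480,-100,218,0),(475,418,150,-6.8))"
```

```text
t 0.3 at [ 271.3 -618.   218.4] yaw 23.7 w 92.9 F [-0.5 -0.7  0.4] j [-1.19  0.12  1.44 -0.    1.58 -0.04]
(480, -100, 218, 0) -> [399.3, -390.4, 0.5] [-0.0, 0.0, 0.414]
(475, 418, 150, -6.8) -> [602.9, -866.7, 68.7] [-0.0, 0.0, 0.532]
```

>>> {"api": "drive_tool", "payload": {
  "plan": [
    [[40,-39,0,0,0,0.04],[80,-78,0,0,0,0.09],[120,-117,0,0,0,0.14],[160,-156,0,0,0,0.19],[200,-195,0,0,0,0.24],[240,-234,0,0,0,0.29],[280,-273,0,0,0,0.33],[320,-312,0,0,0,0.37],[360,-351,0,0,0,0.41],[400,-390,0,0,0,0.414]]
  ],
  "claw": 0.75
}}

```text
time: 1.55
position: [481.2, -98.3, 218.9]
tcp_rot: [1.0, -0.0, 0.0, 0.0]
ft_force: [0.8, 0.5, 0.5]
grip_width: 69.6
```

```bash
python3 -c "
from h import *
plan((475,418,130,-6.8))"
```

```text
t 1.6 at [481.2 -98.3 218.9] yaw -0.1 w 69.6 F [0.8 0.5 0.5] j [-0.25 -0.29  1.82 -0.    1.61  1.32]
(475, 418, 130, -6.8) -> [-6.7, -516.3, 88.8] [0.0, -0.001, 0.118]
```

>>> {"api": "drive_tool", "payload": {
  "plan": [
    [[-6.7,-55,0,0,0,0.02],[-6.7,-110,0,0,0,0.04],[-6.7,-165,0,0,0,0.06],[-6.7,-220,0,0,0,0.08],[-6.7,-275,20,0,0,0.1],[-6.7,-330,40,0,0,0.118],[-6.7,-385,60,0,0,0.118],[-6.7,-440,75,0,0,0.118],[-6.7,-490,85,0,0,0.118],[-6.7,-516.3,89,0,0,0.118]]
  ]
}}

```text
time: 2.8
position: [473.5, 418.3, 128.5]
tcp_rot: [0.998, -0.058, -0.001, 0.0]
ft_force: [0.6, -0.6, 0.3]
grip_width: 69.5
```

```bash
python3 -c "
from h import *
plan((475,418,26,-6.8))
t=cap('top'); s=cap('scene')
for c in(t,s): print(rect(cloud([c],(400,560),(330,480),(11,24))))"
```

```text
t 2.8 at [473.5 418.3 128.5] yaw -6.7 w 69.5 F [ 0.6 -0.6  0.3] j [0.68 0.06 1.65 0.   1.43 2.37]
(475, 418, 26, -6.8) -> [1.6, 0.0, 102.5] [0.001, 0.001, 0.002]
c=(474.6,418.8) 120x34 ang=-7.2 n=93 zmed=17.4 z95=20.8
c=(475.6,417.4) 118x37 ang=-8.6 n=176 zmed=15.7 z95=20.8
```

>>> {"api": "drive_tool", "payload": {
  "plan": [
    [[1,0,30,0,0,0],[1.5,0,60,0,0,0],[1.5,0,85,0,0,0.005],[1.5,0,102,0,0,0.01],[1.5,0,102,0,0,0.01],[1.5,0,102,0,0,0.01],[1.5,0,102,0,0,0.01],[1.5,0,102,0,0,0.01],[1.5,0,102,0,0,0.01],[1.5,0,102,0,0,0.01]]
  ]
}}

```text
time: 4.15
position: [475.7, 416.0, 27.8]
tcp_rot: [0.998, -0.064, 0.0, -0.0]
ft_force: [0.7, 0.1, 0.2]
grip_width: 69.7
```

>>> {"api": "drive_tool", "payload": {
  "plan": [
    [[0,0,0,0,0,0],[0,0,0,0,0,0],[0,0,0,0,0,0],[0,0,0,0,0,0],[0,0,0,0,0,0],[0,0,0,0,0,0],[0,0,0,0,0,0],[0,0,0,0,0,0],[0,0,0,0,0,0],[0,0,0,0,0,0]]
  ],
  "claw": 0.1,
  "grip_force": 40
}}

```text
time: 5.4
position: [475.7, 416.0, 27.7]
tcp_rot: [0.998, -0.064, 0.0, -0.0]
ft_force: [-0.0, 1.6, 0.7]
grip_width: 25.5
```

```bash
python3 -c "
from h import *
plan((475,418,130,-6.8))
c,s=np.cos(.113),np.sin(.113); g=np.array([608,41])
for x,y in((0,-105),(0,145)): print(x,y,(g+x*np.array([c,s])+y*np.array([-s,c])).round(1))"
```

```text
t 5.4 at [475.7 416.   27.7] yaw -7.3 w 25.5 F [-0.   1.6  0.7] j [0.68 0.14 1.73 0.   1.27 2.38]
(475, 418, 130, -6.8) -> [-1.0, -1.9, -102.3] [-0.0, -0.0, -0.009]
0 -105 [619.8 -63.3]
0 145 [591.6 185.1]
```

```bash
python3 -c "
from h import *
plan((475.7,416,140,-7.3),(620,-63,140,6.5))"
```

```text
t 5.4 at [475.7 416.   27.7] yaw -7.3 w 25.5 F [-0.   1.6  0.7] j [0.68 0.14 1.73 0.   1.27 2.38]
(475.7, 416, 140, -7.3) -> [-0.0, 0.0, -112.3] [-0.0, -0.0, -0.001]
(620, -63, 140, 6.5) -> [204.3, 456.7, -112.4] [-0.0, -0.0, -0.242]
```

>>> {"api": "drive_tool", "payload": {
  "plan": [
    [[0,0,-10,0,0,0],[0,0,-35,0,0,0],[0,0,-65,0,0,0],[0,0,-95,0,0,0],[8,18,-112,0,0,-0.02],[24,54,-112,0,0,-0.05],[44,99,-112,0,0,-0.08],[64,144,-112,0,0,-0.1],[84,189,-112,0,0,-0.12],[104,233,-112,0,0,-0.14]]
  ]
}}

```text
time: 6.65
position: [549.2, 169.9, 140.3]
tcp_rot: [1.0, 0.006, 0.0, 0.0]
ft_force: [0.6, 0.9, -1.6]
grip_width: 25.6
```

```bash
python3 -c "
from h import *
plan((620,-63,140,6.5),(620,-63,75.5,6.5))"
```

```text
t 6.7 at [549.2 169.9 140.3] yaw 0.7 w 25.6 F [ 0.6  0.9 -1.6] j [ 0.26 -0.07  1.76 -0.    1.45  1.81]
(620, -63, 140, 6.5) -> [67.9, 233.8, 0.3] [0.0, -0.0, -0.101]
(620, -63, 75.5, 6.5) -> [67.9, 233.8, 64.8] [0.0, -0.0, -0.101]
```

>>> {"api": "drive_tool", "payload": {
  "plan": [
    [[12,40,0,0,0,-0.02],[24,80,0,0,0,-0.04],[36,120,0,0,0,-0.06],[48,160,0,0,0,-0.08],[58,200,0,0,0,-0.1],[66,225,0,0,0,-0.101],[68,233.8,10,0,0,-0.101],[68,233.8,30,0,0,-0.101],[68,233.8,45,0,0,-0.101],[68,233.8,50,0,0,-0.101]]
  ]
}}

```text
time: 7.9
position: [619.0, -60.4, 87.8]
tcp_rot: [0.998, 0.057, -0.001, -0.0]
ft_force: [-0.4, 0.3, -1.4]
grip_width: 26.1
```

```bash
python3 -c "
from h import *
plan((620,-63,75,6.5))
t=cap('top'); cv2.imwrite('pics/s2.png',cv2.resize(t['img'][140:260,150:330],(720,480),interpolation=cv2.INTER_CUBIC)); 
t=cap('scene'); cv2.imwrite('pics/s3.png',cv2.resize(t['img'][120:240,150:330],(720,480),interpolation=cv2.INTER_CUBIC))"
```

```text
t 7.9 at [619.  -60.4  87.8] yaw 6.5 w 26.1 F [-0.4  0.3 -1.4] j [-0.14  0.07  1.71  0.    1.37  1.32]
(620, -63, 75, 6.5) -> [0.7, 2.7, 12.8] [-0.001, 0.002, 0.0]
```

View pics/s3.png

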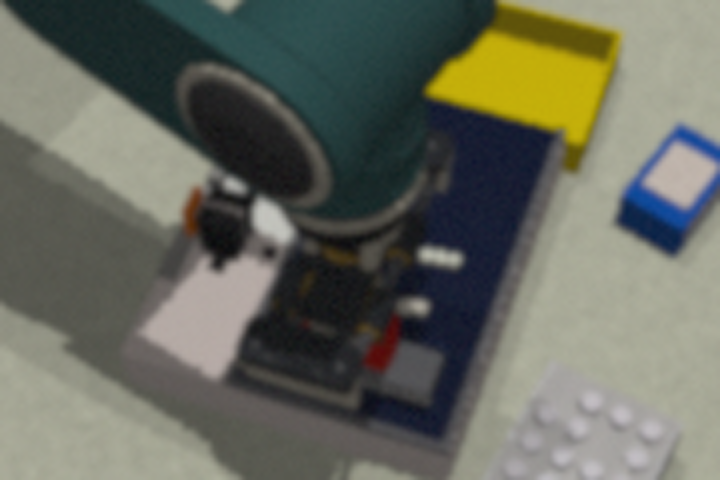

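The scraper hovers at crop (405,370), on the −y side of both strips at (412,305) and (440,258). I lower it now.

>>> {"api": "drive_tool", "payload": {
  "plan": [
    [[0.7,2,5,0,0,0],[0.7,2,9,0,0,0],[0.7,2,11,0,0,0],[0.7,2,12,0,0,0],[0.7,2,12.5,0,0,0],[0.7,2,13,0,0,0],[0.7,2,13,0,0,0],[0.7,2,13,0,0,0],[0.7,2,13,0,0,0],[0.7,2,13,0,0,0]]
  ]
}}

```text
time: 9.25
position: [620.8, -63.3, 76.7]
tcp_rot: [0.998, 0.056, 0.0, -0.0]
ft_force: [0.7, -0.3, -2.0]
grip_width: 25.8
```

```bash
python3 -c "
from h import *
plan((591.5,186,75,6.5))"
```

```text
t 9.2 at [620.8 -63.3  76.7] yaw 6.5 w 25.8 F [ 0.7 -0.3 -2. ] j [-0.14  0.08  1.71  0.    1.35  1.32]
(591.5, 186, 75, 6.5) -> [-1.0, -251.0, 1.7] [-0.0, -0.0, -0.001]
```

>>> {"api": "drive_tool", "payload": {
  "plan": [
    [[0,0,0.8,0,0,0],[0,0,1.5,0,0,0],[0,-6,1.5,0,0,0],[0,-18,1.5,0,0,0],[0,-32,1.5,0,0,0],[0,-46,1.5,0,0,0],[0,-60,1.5,0,0,0],[0,-74,1.5,0,0,0],[0,-88,1.5,0,0,0],[0,-100,1.5,0,0,0]]
  ]
}}

```text
time: 10.5
position: [609.4, 37.0, 75.2]
tcp_rot: [0.998, 0.056, 0.0, 0.0]
ft_force: [-0.6, -0.4, -1.9]
grip_width: 25.7
```

```bash
python3 -c "
from h import *
plan((591.5,186,75.2,6.5))
t=cap('top'); s=cap('scene'); cv2.imwrite('pics/s4.png',np.hstack([cv2.resize(c['img'][a:a+100,b:b+100],(400,400),interpolation=cv2.INTER_CUBIC) for c,a,b in((t,140,170),(s,110,210))]))"
```

```text
t 10.5 at [609.4  37.   75.2] yaw 6.5 w 25.7 F [-0.6 -0.4 -1.9] j [ 0.02  0.05  1.75 -0.    1.34  1.48]
(591.5, 186, 75.2, 6.5) -> [-1.0, -150.0, -0.0] [0.0, -0.0, -0.0]
```

View pics/s4.png

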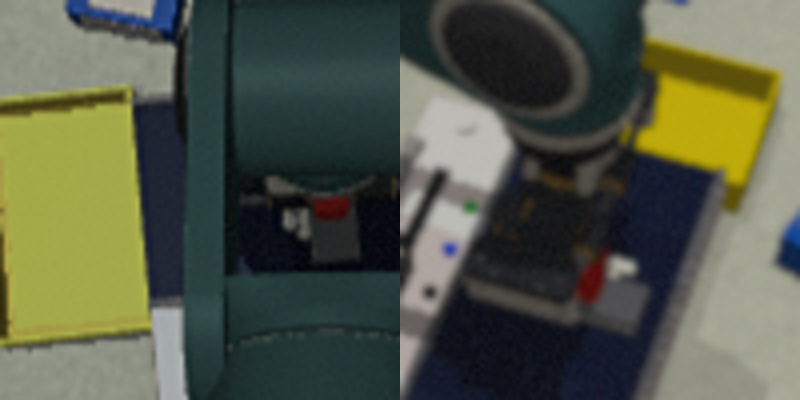

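Both strips are gathered ahead of the scraper, at (295,222) in the left half and (622,266) in the right half. I carry on over the edge.

>>> {"api": "drive_tool", "payload": {
  "plan": [
    [[0,-6,0,0,0,0],[0,-18,0,0,0,0],[0,-32,0,0,0,0],[0,-46,0,0,0,0],[0,-60,0,0,0,0],[0,-74,0,0,0,0],[0,-88,0,0,0,0],[0,-102,0,0,0,0],[0,-116,0,0,0,0],[0,-128,0,0,0,0]]
  ]
}}

```text
time: 11.85
position: [595.0, 164.2, 75.2]
tcp_rot: [0.998, 0.056, 0.0, -0.0]
ft_force: [0.3, -0.1, -1.8]
grip_width: 25.7
```

>>> {"api": "drive_tool", "payload": {
  "plan": [
    [[0,-10,0,0,0,0],[0,-20,0,0,0,0],[0,-24,0,0,0,0],[0,-24,0,0,0,0],[0,-24,0,0,0,0],[0,-24,-10,0,0,0],[0,-24,-30,0,0,0],[0,-10,-60,0,0,0],[0,10,-80,0,0,0],[0,30,-90,0,0,0]]
  ]
}}

```text
time: 13.1
position: [599.0, 132.2, 167.1]
tcp_rot: [0.998, 0.056, 0.001, -0.0]
ft_force: [-0.1, 0.4, -2.3]
grip_width: 25.8
```

```bash
python3 -c "
from h import *
plan((475.5,417,165,-7.3),(475.5,417,28,-7.3))
t=cap('top'); s=cap('scene'); cv2.imwrite('pics/s5.png',np.hstack([cv2.resize(c['img'][a:a+100,b:b+100],(400,400),interpolation=cv2.INTER_CUBIC) for c,a,b in((t,150,140),(s,90,220))]))"
```

```text
t 13.1 at [599.  132.2 167.1] yaw 6.5 w 25.8 F [-0.1  0.4 -2.3] j [ 0.18 -0.    1.65 -0.    1.49  1.63]
(475.5, 417, 165, -7.3) -> [-90.7, -296.9, 1.9] [-0.0, -0.002, 0.24]
(475.5, 417, 28, -7.3) -> [-90.9, -296.9, 138.9] [-0.0, -0.002, 0.24]
```

View pics/s5.png

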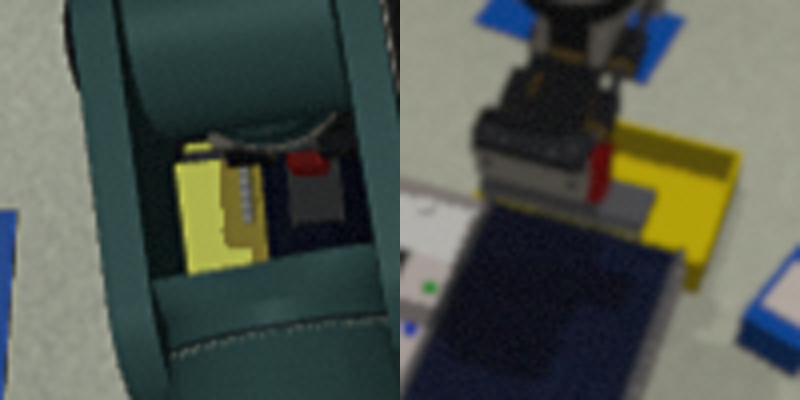

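One strip is visible in the tray at (247,190) in the left half. I'll move over the mat and check for both strips before setting down.

>>> {"api": "drive_tool", "payload": {
  "plan": [
    [[-9,-30,0,0,0,0.03],[-18,-60,0,0,0,0.06],[-29,-95,0,0,0,0.09],[-40,-130,0,0,0,0.12],[-51,-165,0,0,0,0.15],[-62,-200,0,0,0,0.18],[-73,-235,20,0,0,0.21],[-82,-265,40,0,0,0.24],[-89,-290,60,0,0,0.24],[-90.8,-297,75,0,0,0.24]]
  ]
}}

```text
time: 14.45
position: [473.8, 418.9, 88.1]
tcp_rot: [0.998, -0.063, -0.001, 0.001]
ft_force: [0.2, -0.5, -1.5]
grip_width: 25.7
```

```bash
python3 -c "
from h import *
plan((475.5,417,28.5,-7.3))
t=cap('top'); s=cap('scene'); cv2.imwrite('pics/s6.png',np.hstack([cv2.resize(c['img'][a:a+100,b:b+100],(400,400),interpolation=cv2.INTER_CUBIC) for c,a,b in((t,150,155),(s,90,220))]))"
```

```text
t 14.4 at [473.8 418.9  88.1] yaw -7.2 w 25.7 F [ 0.2 -0.5 -1.5] j [0.68 0.09 1.68 0.   1.37 2.38]
(475.5, 417, 28.5, -7.3) -> [2.0, 1.6, 59.6] [0.001, 0.002, 0.001]
```

View pics/s6.png

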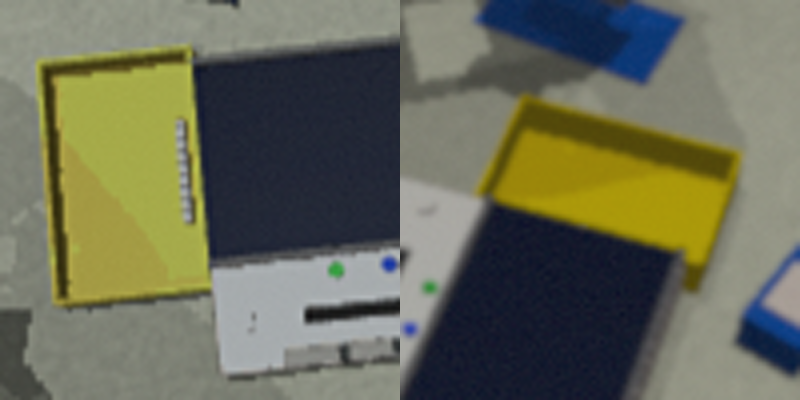

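Run:
```python
from h import *
t=cap('top'); s=cap('scene')
m=rng(t,(0,0,90),(179,100,255)); sub=np.zeros_like(m); sub[172:215,192:207]=m[172:215,192:207]
for h in (7,14): print(blobs(t,sub,h,5))
v,u=np.nonzero(sub); print(t["xyz"][v,u][::6].round(0).tolist())
cv2.imwrite('pics/s7.png',np.hstack([cv2.resize(t['img'][172:217,188:213],(400,720)[:2],interpolation=cv2.INTER_NEAREST)[:600], cv2.resize(s['img'][75:145,100+115:100+185],(400,600),interpolation=cv2.INTER_CUBIC)]))
```

```text
[([590.7999877929688, 198.60000610351562], [590.9, 198.7, 80.3, 8.9], 5.3, [200.0, 192.0])]
[([589.7999877929688, 197.5], [589.9, 197.6, 79.8, 8.9], 5.3, [200.0, 192.0])]
[[629.0, 203.0, 16.0], [621.0, 198.0, 25.0], [616.0, 199.0, 18.0], [609.0, 198.0, 22.0], [602.0, 197.0, 27.0], [597.0, 199.0, 18.0], [590.0, 197.0, 27.0], [585.0, 192.0, 16.0], [578.0, 192.0, 19.0], [571.0, 191.0, 24.0], [565.0, 191.0, 25.0], [559.0, 191.0, 22.0], [552.0, 190.0, 25.0]]
```

View pics/s7.png

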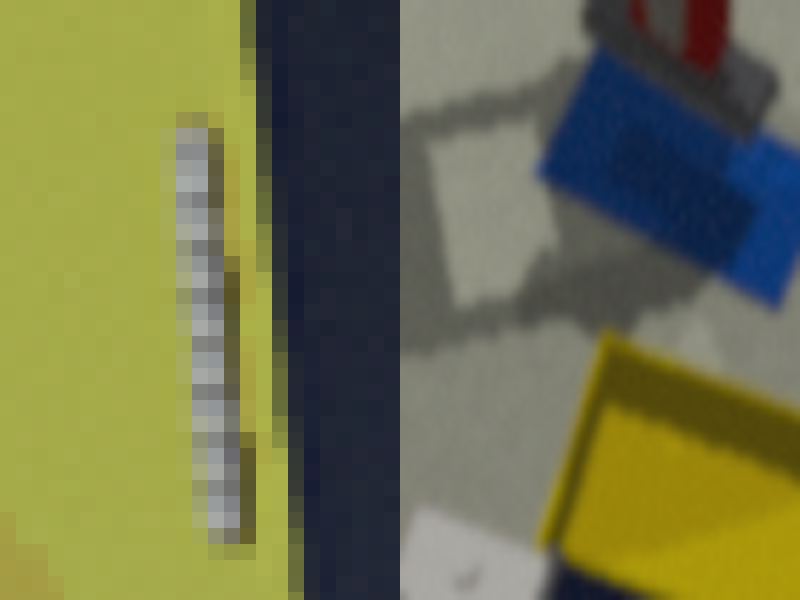

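Only one white bar shows in the tray, about 20 mm above the bench, which is too high for a single 7 mm strip. The glass and the bench are clear, so the two strips are stacked. I set the scraper down.

>>> {"api": "drive_tool", "payload": {
  "plan": [
    [[1,1,15,0,0,0],[2,1.6,30,0,0,0],[2,1.6,45,0,0,0],[2,1.6,53,0,0,0],[2,1.6,57,0,0,0],[2,1.6,59,0,0,0],[2,1.6,60,0,0,0],[2,1.6,60.5,0,0,0],[2,1.6,60.5,0,0,0],[2,1.6,60.5,0,0,0]]
  ]
}}

```text
time: 15.9
position: [476.6, 416.6, 29.8]
tcp_rot: [0.998, -0.064, 0.0, -0.0]
ft_force: [0.2, -0.4, -2.8]
grip_width: 25.6
```

>>> {"api": "drive_tool", "payload": {
  "plan": [
    [[0,0,0,0,0,0],[0,0,0,0,0,0],[0,0,0,0,0,0],[0,0,0,0,0,0],[0,0,0,0,0,0],[0,0,0,0,0,0],[0,0,-10,0,0,0],[0,0,-40,0,0,0],[0,0,-80,0,0,0],[0,0,-120,0,0,0]]
  ],
  "claw": 0.7
}}

```text
time: 17.15
position: [476.5, 416.5, 151.7]
tcp_rot: [0.998, -0.064, 0.0, -0.0]
ft_force: [-0.0, -0.1, -0.9]
grip_width: 65.0
```

```bash
python3 -c "
from h import *
plan((540,-80,170,30),(460,-404,150,29))
t=cap('top'); s=cap('scene')
for c in(t,s):
  print(rect(cloud([c],(400,560),(330,480),(11,24))),rect(cloud([c],(400,560),(330,480),(52,75))))
  for nm,x,y in (('c1',(555,660),(-290,-190)),('c2',(455,548),(-300,-190)),('c3',(400,520),(-470,-340))):
        print(nm,rect(cloud([c],x,y,(15,50))))
  m=rng(c,(0,0,120),(179,60,255)); m=cv2.bitwise_and(m,((c['xyz'][...,2]>22)&(c['xyz'][...,2]<50)).astype(np.uint8)*255)
  print([b for b in blobs(c,m,35,3) if 400<b[0][0]<680 and -480<b[0][1]<-150])
"
```

```text
t 17.1 at [476.5 416.5 151.7] yaw -7.3 w 65.0 F [-0.  -0.1 -0.9] j [ 0.68  0.05  1.62 -0.    1.47  2.38]
(540, -80, 170, 30) -> [125.9, 484.4, -18.4] [-0.0, -0.0, -0.651]
(460, -404, 150, 29) -> [87.7, 816.0, 1.4] [-0.0, -0.0, -0.633]
  return _methods._mean(a, axis=axis, dtype=dtype,
  ret = ret.dtype.type(ret / rcount)
Traceback (most recent call last):
  File "h.py", line 33, in rect
    return f"c=({x:.1f},{y:.1f}) {a:.0f}x{b:.0f} ang={(t+90)%180-90:.1f} n={len(P)} zmed={np.median(P[:,2]):.1f} z95={np.percentile(P[:,2],95):.1f}"
                                                                                                                      ~~~~~~~~~~~~~^^^^^^^^^^^
IndexError: index -1 is out of bounds for axis 0 with size 0
```

>>> {"api": "drive_tool", "payload": {
  "plan": [
    [[6,24,-10,0,0,-0.05],[20,75,-15,0,0,-0.1],[34,130,-18,0,0,-0.17],[48,185,-18,0,0,-0.24],[62,240,-18,0,0,-0.31],[76,295,-18,0,0,-0.38],[90,350,-18,0,0,-0.45],[104,400,-18,0,0,-0.52],[116,447,-18,0,0,-0.59],[126,484,-18,0,0,-0.65]]
  ]
}}

```text
time: 18.5
position: [540.0, -81.5, 167.7]
tcp_rot: [0.966, 0.259, 0.0, 0.0]
ft_force: [1.0, -0.0, -1.8]
grip_width: 65.3
```

```bash
cat > look.py <<'E'
from h import *
def look():
  for n in("top","scene"):
    c=cap(n)
    for nm,x,y,z in (('scr',(400,560),(330,480),(11,24)),('scrtop',(400,560),(330,480),(52,75)),('c3',(400,520),(-470,-340),(15,50))):
        P=cloud([c],x,y,z); print(n,nm,rect(P) if len(P)>10 else "none")
    # orange or cap pixels above bench on the right side
    X=c["xyz"]; reg=((X[...,2]>14)&(X[...,2]<48)&(X[...,0]>400)&(X[...,0]<680)&(X[...,1]<-140)&(X[...,1]>-520)).astype(np.uint8)*255
    for k in cv2.findContours(reg,0,1)[0]:
        if cv2.contourArea(k)<40: continue
        mm=np.zeros_like(reg); cv2.drawContours(mm,[k],-1,255,-1); P=X[(mm>0)&(reg>0)]; print(n,rect(P), "area",cv2.contourArea(k))
E
python3 -c "
from look import *
plan((460,-404,60,29),(460,-404,8,29))
look()"
```

```text
t 18.5 at [540.  -81.5 167.7] yaw 30.0 w 65.3 F [ 1.  -0.  -1.8] j [-0.2  -0.15  1.79 -0.    1.5   0.85]
(460, -404, 60, 29) -> [-230.7, 239.2, 107.8] [0.0, -0.0, 0.018]
(460, -404, 8, 29) -> [-230.7, 239.2, 159.8] [0.0, -0.0, 0.018]
top scr c=(475.2,415.1) 120x35 ang=-7.6 n=289 zmed=17.0 z95=20.6
top scrtop c=(475.2,416.5) 59x28 ang=-8.3 n=187 zmed=62.3 z95=66.3
top c3 c=(459.8,-402.3) 83x39 ang=28.4 n=335 zmed=27.7 z95=37.2
top c=(459.8,-402.3) 83x39 ang=28.4 n=339 zmed=27.5 z95=37.2 area 304.0
scene scr c=(474.9,412.2) 120x36 ang=-7.2 n=174 zmed=16.3 z95=21.5
scene scrtop c=(476.8,412.9) 59x27 ang=-9.3 n=117 zmed=60.6 z95=63.5
scene c3 c=(459.9,-405.2) 83x39 ang=29.5 n=520 zmed=26.3 z95=36.1
scene c=(459.9,-405.2) 83x39 ang=29.5 n=522 zmed=26.2 z95=36.1 area 477.5
scene c=(623.5,-242.1) 82x38 ang=-4.4 n=450 zmed=26.6 z95=36.0 area 411.5
scene c=(532.2,-250.5) 83x38 ang=-25.0 n=418 zmed=26.4 z95=36.0 area 386.0
```

The scraper is back on its mat, about 8 mm off centre. All three carriers are located. I take c3 first.

>>> {"api": "drive_tool", "payload": {
  "plan": [
    [[-20,20,0,0,0,0],[-55,57,10,0,0,0],[-90,93,20,0,0,0.01],[-125,130,40,0,0,0.018],[-160,166,60,0,0,0.018],[-195,202,80,0,0,0.018],[-220,228,92,0,0,0.018],[-230.7,239,98,0,0,0.018],[-230.7,239,98,0,0,0.018],[-230.7,239,98,0,0,0.018]]
  ]
}}

```text
time: 19.85
position: [460.3, -400.8, 70.3]
tcp_rot: [0.968, 0.25, 0.0, 0.0]
ft_force: [-0.2, 0.6, 0.0]
grip_width: 64.9
```

```bash
python3 -c "
from look import *
plan((460,-404,8,29))
look()"
```

```text
t 19.9 at [ 460.3 -400.8   70.3] yaw 29.0 w 64.9 F [-0.2  0.6  0. ] j [-0.76  0.06  1.75  0.    1.33  0.31]
(460, -404, 8, 29) -> [-1.8, 2.6, 62.3] [0.0, -0.0, -0.001]
top scr c=(475.2,415.0) 120x36 ang=-7.5 n=282 zmed=17.0 z95=20.5
top scrtop c=(475.3,415.3) 59x26 ang=-6.2 n=187 zmed=62.6 z95=66.1
top c3 c=(485.0,-387.7) 40x24 ang=-50.6 n=97 zmed=26.2 z95=37.3
top c=(485.0,-387.7) 40x24 ang=-50.6 n=97 zmed=26.2 z95=37.3 area 80.0
top c=(532.3,-248.5) 82x39 ang=-24.8 n=317 zmed=27.4 z95=37.8 area 285.0
top c=(623.3,-240.1) 81x40 ang=-4.6 n=311 zmed=27.4 z95=37.3 area 275.5
scene scr c=(475.8,411.7) 121x39 ang=-8.0 n=178 zmed=15.7 z95=20.3
scene scrtop c=(476.5,412.8) 60x26 ang=-4.9 n=114 zmed=60.6 z95=64.2
scene c3 c=(464.0,-403.2) 75x38 ang=30.2 n=350 zmed=26.1 z95=36.5
scene c=(471.3,-398.9) 58x38 ang=30.2 n=345 zmed=26.1 z95=36.4 area 312.0
scene c=(623.6,-242.0) 83x39 ang=-4.8 n=449 zmed=26.1 z95=36.0 area 416.0
scene c=(532.3,-250.8) 82x38 ang=-25.0 n=416 zmed=26.4 z95=36.2 area 385.0
```

>>> {"api": "drive_tool", "payload": {
  "plan": [
    [[-1,2,20,0,0,0],[-1.8,2.6,40,0,0,0],[-1.8,2.6,54,0,0,0],[-1.8,2.6,60,0,0,0],[-1.8,2.6,62,0,0,0],[-1.8,2.6,62,0,0,0],[-1.8,2.6,62,0,0,0],[-1.8,2.6,62,0,0,0],[-1.8,2.6,62,0,0,0],[-1.8,2.6,62,0,0,0]]
  ]
}}

```text
time: 21.2
position: [459.3, -405.0, 7.7]
tcp_rot: [0.968, 0.25, 0.0, 0.0]
ft_force: [0.2, 0.4, 0.5]
grip_width: 65.0
```

>>> {"api": "drive_tool", "payload": {
  "plan": [
    [[0,0,0,0,0,0],[0,0,0,0,0,0],[0,0,0,0,0,0],[0,0,0,0,0,0],[0,0,0,0,0,0],[0,0,0,0,0,0],[0,0,-10,0,0,0],[0,0,-40,0,0,0],[0,0,-70,0,0,0],[0,0,-95,0,0,0]]
  ],
  "claw": 0.25,
  "grip_force": 30
}}

```text
time: 22.45
position: [459.4, -405.1, 104.6]
tcp_rot: [0.968, 0.25, 0.0, 0.0]
ft_force: [-0.3, -0.5, -0.7]
grip_width: 37.6
```

```bash
python3 -c "
from look import *
plan((597.7,-45.8,110,96.5),(597.7,-45.8,59,96.5))"
```

```text
t 22.4 at [ 459.4 -405.1  104.6] yaw 28.9 w 37.6 F [-0.3 -0.5 -0.7] j [-0.76  0.03  1.71 -0.    1.39  0.3 ]
(597.7, -45.8, 110, 96.5) -> [294.8, -247.6, -5.5] [0.001, 0.0, -1.179]
(597.7, -45.8, 59, 96.5) -> [294.8, -247.7, 45.5] [0.001, 0.0, -1.179]
```

>>> {"api": "drive_tool", "payload": {
  "plan": [
    [[15,-12,-6,0,0,-0.06],[45,-38,-6,0,0,-0.18],[80,-67,-6,0,0,-0.32],[115,-97,-6,0,0,-0.46],[150,-126,-6,0,0,-0.6],[185,-155,-6,0,0,-0.74],[220,-185,-6,0,0,-0.88],[255,-214,-6,0,0,-1.02],[282,-237,-6,0,0,-1.13],[294.8,-247.6,-6,0,0,-1.179]]
  ]
}}

```text
time: 23.7
position: [597.5, -43.3, 108.0]
tcp_rot: [0.664, 0.748, -0.0, -0.0]
ft_force: [-0.3, -0.2, -1.3]
grip_width: 38.1
```

```bash
python3 -c "
from look import *
plan((597.7,-45.8,59,96.5))"
```

```text
t 23.7 at [597.5 -43.3 108. ] yaw 96.8 w 38.1 F [-0.3 -0.2 -1.3] j [-0.11  0.    1.74  0.    1.4  -0.23]
(597.7, -45.8, 59, 96.5) -> [-2.5, -0.1, 49.0] [-0.001, -0.0, 0.005]
```

>>> {"api": "drive_tool", "payload": {
  "plan": [
    [[-2,0,12,0,0,0],[-2.5,0,26,0,0,0],[-2.5,0,38,0,0,0],[-2.5,0,44,0,0,0],[-2.5,0,47,0,0,0],[-2.5,0,49,0,0,0],[-2.5,0,49.5,0,0,0],[-2.5,0,50,0,0,0],[-2.5,0,50,0,0,0],[-2.5,0,50,0,0,0]]
  ]
}}

```text
time: 24.95
position: [597.9, -48.1, 58.7]
tcp_rot: [0.666, 0.746, 0.0, 0.0]
ft_force: [-0.4, 0.2, -0.5]
grip_width: 38.0
```

>>> {"api": "drive_tool", "payload": {
  "plan": [
    [[0,0,0,0,0,0],[0,0,0,0,0,0],[0,0,0,0,0,0],[0,0,0,0,0,0],[0,0,0,0,0,0],[0,0,-10,0,0,0],[0,0,-30,0,0,0],[0,0,-60,0,0,0],[0,0,-80,0,0,0],[0,0,-80,0,0,0]]
  ],
  "claw": 0.65
}}

```text
time: 26.2
position: [598.6, -48.3, 140.8]
tcp_rot: [0.666, 0.746, 0.001, 0.001]
ft_force: [0.2, 0.4, 0.5]
grip_width: 60.4
```

```bash
python3 -c "
from look import *
plan((532.3,-249.5,90,-25),(532.3,-249.5,90,155))"
```

```text
t 26.2 at [598.6 -48.3 140.8] yaw 96.5 w 60.4 F [0.2 0.4 0.5] j [-0.12 -0.02  1.7  -0.    1.45 -0.24]
(532.3, -249.5, 90, -25) -> [-192.4, -88.7, 50.7] [0.003, -0.003, 2.12]
(532.3, -249.5, 90, 155) -> [-192.4, -88.7, 50.7] [0.002, 0.002, -1.021]
```

>>> {"api": "drive_tool", "payload": {
  "plan": [
    [[-15,-7,0,0,0,-0.06],[-40,-18,0,0,0,-0.18],[-65,-30,0,0,0,-0.3],[-90,-41,10,0,0,-0.42],[-115,-53,20,0,0,-0.54],[-140,-65,30,0,0,-0.66],[-160,-74,40,0,0,-0.78],[-178,-82,46,0,0,-0.9],[-190,-87,50,0,0,-1],[-192.4,-88.7,51,0,0,-1.021]]
  ]
}}

```text
time: 27.45
position: [530.8, -249.6, 86.4]
tcp_rot: [0.217, 0.976, 0.0, -0.001]
ft_force: [0.4, -0.2, 0.6]
grip_width: 60.6
```

```bash
python3 -c "
from look import *
plan((532.3,-249.5,8,155))
look()"
```

```text
t 27.4 at [ 530.8 -249.6   86.4] yaw 155.0 w 60.6 F [ 0.4 -0.2  0.6] j [-0.48 -0.01  1.79  0.    1.36 -1.62]
(532.3, -249.5, 8, 155) -> [-1.5, 0.8, 78.4] [0.0, -0.002, -0.001]
top scr c=(475.2,415.1) 120x36 ang=-7.1 n=291 zmed=16.7 z95=20.9
top scrtop c=(475.3,415.6) 59x27 ang=-6.5 n=189 zmed=62.4 z95=65.8
top c3 none
top c=(638.8,-241.2) 49x37 ang=-0.4 n=144 zmed=27.9 z95=37.9 area 121.5
scene scr c=(476.3,411.4) 120x37 ang=-7.4 n=179 zmed=15.9 z95=21.4
scene scrtop c=(476.3,413.1) 60x27 ang=-6.4 n=114 zmed=60.7 z95=63.7
scene c3 none
scene c=(623.2,-241.9) 84x39 ang=-4.8 n=451 zmed=26.2 z95=36.1 area 415.5
scene c=(532.1,-250.5) 83x38 ang=-24.9 n=418 zmed=26.3 z95=35.9 area 384.0
```

>>> {"api": "drive_tool", "payload": {
  "plan": [
    [[-1,0.8,20,0,0,0],[-1.5,0.8,45,0,0,0],[-1.5,0.8,66,0,0,0],[-1.5,0.8,75,0,0,0],[-1.5,0.8,78,0,0,0],[-1.5,0.8,78,0,0,0],[-1.5,0.8,78,0,0,0],[-1.5,0.8,78,0,0,0],[-1.5,0.8,78,0,0,0],[-1.5,0.8,78,0,0,0]]
  ]
}}

```text
time: 28.8
position: [533.2, -249.2, 9.8]
tcp_rot: [0.217, 0.976, -0.0, 0.0]
ft_force: [-1.1, -0.1, 0.5]
grip_width: 60.1
```

>>> {"api": "drive_tool", "payload": {
  "plan": [
    [[0,0,0,0,0,0],[0,0,0,0,0,0],[0,0,0,0,0,0],[0,0,0,0,0,0],[0,0,0,0,0,0],[0,0,0,0,0,0],[0,0,-10,0,0,0],[0,0,-40,0,0,0],[0,0,-75,0,0,0],[0,0,-110,0,0,0]]
  ],
  "claw": 0.25
}}

```text
time: 30.05
position: [533.1, -249.2, 121.4]
tcp_rot: [0.217, 0.976, -0.0, 0.0]
ft_force: [0.2, 0.1, -1.0]
grip_width: 37.5
```

```bash
python3 -c "
from look import *
plan((635.8,44,120,96.5))"
```

```text
t 30.1 at [ 533.1 -249.2  121.4] yaw 155.0 w 37.5 F [ 0.2  0.1 -1. ] j [-0.48 -0.03  1.75  0.    1.42 -1.61]
(635.8, 44, 120, 96.5) -> [30.9, 309.1, 1.4] [0.0, 0.0, 1.021]
```

>>> {"api": "drive_tool", "payload": {
  "plan": [
    [[1.5,15,0,0,0,0.05],[4.5,45,0,0,0,0.16],[8,82,0,0,0,0.28],[12,120,0,0,0,0.4],[16,158,0,0,0,0.52],[20,196,0,0,0,0.64],[23,233,0,0,0,0.76],[27,270,0,0,0,0.88],[30,298,0,0,0,0.98],[31,309,0,0,0,1.021]]
  ]
}}

```text
time: 31.3
position: [636.1, 45.4, 120.3]
tcp_rot: [0.666, 0.746, 0.0, 0.0]
ft_force: [-0.3, -0.6, -1.8]
grip_width: 37.5
```

```bash
python3 -c "
from look import *
plan((635.8,44,60,96.5))"
```

```text
t 31.3 at [636.1  45.4 120.3] yaw 96.4 w 37.5 F [-0.3 -0.6 -1.8] j [ 0.03  0.08  1.64  0.    1.42 -0.08]
(635.8, 44, 60, 96.5) -> [-1.3, -0.4, 60.3] [0.0, -0.0, -0.001]
```

>>> {"api": "drive_tool", "payload": {
  "plan": [
    [[-1,0,15,0,0,0],[-1.3,-0.4,32,0,0,0],[-1.3,-0.4,46,0,0,0],[-1.3,-0.4,54,0,0,0],[-1.3,-0.4,58,0,0,0],[-1.3,-0.4,60,0,0,0],[-1.3,-0.4,60.5,0,0,0],[-1.3,-0.4,61,0,0,0],[-1.3,-0.4,61,0,0,0],[-1.3,-0.4,61,0,0,0]]
  ]
}}

```text
time: 32.55
position: [635.7, 42.5, 59.7]
tcp_rot: [0.666, 0.746, 0.0, 0.0]
ft_force: [-3.6, -0.9, 5.2]
grip_width: 37.7
```

>>> {"api": "drive_tool", "payload": {
  "plan": [
    [[0,0,0,0,0,0],[0,0,0,0,0,0],[0,0,0,0,0,0],[0,0,0,0,0,0],[0,0,0,0,0,0],[0,0,-10,0,0,0],[0,0,-30,0,0,0],[0,0,-60,0,0,0],[0,0,-80,0,0,0],[0,0,-80,0,0,0]]
  ],
  "claw": 0.65
}}

```text
time: 33.8
position: [636.3, 42.6, 140.9]
tcp_rot: [0.666, 0.746, 0.001, 0.001]
ft_force: [-0.1, 0.5, -0.9]
grip_width: 60.5
```

```bash
python3 -c "
from look import *
plan((623.3,-241,90,175.3))"
```

```text
t 33.8 at [636.3  42.6 140.9] yaw 96.5 w 60.5 F [-0.1  0.5 -0.9] j [ 0.03  0.06  1.62  0.    1.45 -0.09]
(623.3, -241, 90, 175.3) -> [-280.3, -45.0, 50.8] [0.003, 0.002, -1.376]
```

>>> {"api": "drive_tool", "payload": {
  "plan": [
    [[-14,-2,0,0,0,-0.08],[-45,-7,0,0,0,-0.24],[-80,-13,0,0,0,-0.4],[-115,-18,0,0,0,-0.56],[-150,-24,10,0,0,-0.72],[-185,-30,20,0,0,-0.88],[-220,-35,30,0,0,-1.04],[-250,-40,40,0,0,-1.2],[-272,-44,48,0,0,-1.33],[-280.3,-45,51,0,0,-1.376]]
  ]
}}

```text
time: 35.05
position: [621.5, -242.1, 85.6]
tcp_rot: [0.04, 0.999, 0.0, -0.001]
ft_force: [0.8, 0.0, -0.4]
grip_width: 60.2
```

```bash
python3 -c "
from look import *
plan((623.3,-241,8,175.3))
look()"
```

```text
t 35.0 at [ 621.5 -242.1   85.6] yaw 175.4 w 60.2 F [ 0.8  0.  -0.4] j [-0.41  0.16  1.61 -0.    1.37 -1.9 ]
(623.3, -241, 8, 175.3) -> [-1.9, 1.2, 77.6] [0.001, -0.002, 0.002]
top scr c=(475.1,415.0) 120x36 ang=-6.7 n=285 zmed=16.8 z95=20.2
top scrtop c=(475.6,415.3) 59x26 ang=-4.6 n=188 zmed=62.2 z95=65.6
top c3 none
scene scr c=(475.5,411.4) 121x34 ang=-6.1 n=178 zmed=15.8 z95=20.8
scene scrtop c=(477.1,412.7) 61x29 ang=-6.7 n=114 zmed=61.0 z95=64.2
scene c3 none
scene c=(636.0,-243.0) 57x38 ang=-4.2 n=296 zmed=26.5 z95=35.8 area 265.0
```

>>> {"api": "drive_tool", "payload": {
  "plan": [
    [[-1,1,20,0,0,0],[-1.9,1.2,45,0,0,0],[-1.9,1.2,65,0,0,0],[-1.9,1.2,74,0,0,0],[-1.9,1.2,77,0,0,0],[-1.9,1.2,77.5,0,0,0],[-1.9,1.2,77.5,0,0,0],[-1.9,1.2,77.5,0,0,0],[-1.9,1.2,77.5,0,0,0],[-1.9,1.2,77.5,0,0,0]]
  ]
}}

```text
time: 36.4
position: [624.4, -240.0, 10.3]
tcp_rot: [0.041, 0.999, -0.0, 0.0]
ft_force: [0.2, 0.4, -0.9]
grip_width: 60.3
```

>>> {"api": "drive_tool", "payload": {
  "plan": [
    [[0,0,0,0,0,0],[0,0,0,0,0,0],[0,0,0,0,0,0],[0,0,0,0,0,0],[0,0,0,0,0,0],[0,0,0,0,0,0],[0,0,-10,0,0,0],[0,0,-45,0,0,0],[0,0,-90,0,0,0],[0,0,-130,0,0,0]]
  ],
  "claw": 0.25
}}

```text
time: 37.65
position: [624.4, -240.0, 142.5]
tcp_rot: [0.041, 0.999, -0.0, 0.0]
ft_force: [0.5, -0.4, -1.2]
grip_width: 37.8
```

```bash
python3 -c "
from look import *
plan((578.5,123.2,145,96.5))"
```

```text
t 37.6 at [ 624.4 -240.   142.5] yaw 175.3 w 37.8 F [ 0.5 -0.4 -1.2] j [-0.41  0.13  1.55  0.    1.46 -1.89]
(578.5, 123.2, 145, 96.5) -> [75.4, 358.2, -2.6] [0.0, 0.001, 1.376]
```

>>> {"api": "drive_tool", "payload": {
  "plan": [
    [[4,18,0,0,0,0.08],[12,54,-2,0,0,0.22],[20,96,-2,0,0,0.38],[29,138,-2,0,0,0.54],[38,180,-2,0,0,0.7],[47,222,-2,0,0,0.86],[56,264,-2,0,0,1.02],[64,306,-2,0,0,1.18],[72,343,-2,0,0,1.32],[75.4,358.2,-2,0,0,1.376]]
  ]
}}

```text
time: 38.9
position: [578.1, 125.0, 142.9]
tcp_rot: [0.667, 0.745, 0.0, 0.0]
ft_force: [0.7, -0.3, -1.5]
grip_width: 37.8
```

```bash
python3 -c "
from look import *
plan((578.5,123.2,60.3,96.5))"
```

```text
t 38.9 at [578.1 125.  142.9] yaw 96.4 w 37.8 F [ 0.7 -0.3 -1.5] j [ 0.17 -0.04  1.72  0.    1.46  0.06]
(578.5, 123.2, 60.3, 96.5) -> [-1.9, 0.1, 82.6] [0.001, -0.0, -0.002]
```

>>> {"api": "drive_tool", "payload": {
  "plan": [
    [[-1,0,20,0,0,0],[-1.9,0,42,0,0,0],[-1.9,0,62,0,0,0],[-1.9,0,74,0,0,0],[-1.9,0,79,0,0,0],[-1.9,0,81,0,0,0],[-1.9,0,82,0,0,0],[-1.9,0,82.5,0,0,0],[-1.9,0,82.5,0,0,0],[-1.9,0,82.5,0,0,0]]
  ]
}}

```text
time: 40.15
position: [579.0, 121.3, 60.1]
tcp_rot: [0.666, 0.746, 0.0, 0.0]
ft_force: [-0.6, -0.1, 2.5]
grip_width: 37.9
```

>>> {"api": "drive_tool", "payload": {
  "plan": [
    [[0,0,0,0,0,0],[0,0,0,0,0,0],[0,0,0,0,0,0],[0,0,0,0,0,0],[0,0,0,0,0,0],[0,0,-10,0,0,0],[0,0,-35,0,0,0],[0,0,-75,0,0,0],[0,0,-120,0,0,0],[160,0,-140,0,0,0]]
  ],
  "claw": 0.65
}}

```text
time: 41.4
position: [573.3, 181.5, 192.1]
tcp_rot: [0.668, 0.744, 0.002, 0.002]
ft_force: [1.3, 0.3, 0.5]
grip_width: 60.5
```

>>> {"api": "drive_tool", "payload": {
  "plan": [
    [[40,0,0,0,0,0],[80,0,0,0,0,0],[120,0,0,0,0,0],[160,20,0,0,0,0],[190,40,0,0,0,0],[220,60,0,0,0,0],[240,70,0,0,0,0],[250,70,0,0,0,0],[250,70,0,0,0,0],[250,70,0,0,0,0]]
  ]
}}

```text
time: 42.65
position: [613.0, 438.5, 187.9]
tcp_rot: [0.666, 0.746, 0.0, 0.0]
ft_force: [0.1, -0.9, 0.7]
grip_width: 60.6
```

Run:
```python
from look import *
plan()
g=np.array([608,41]);a=np.radians(6.5)
for n in("top","scene"):
    c=cap(n); X=c["xyz"]
    d=X[...,:2]-g; vx=d[...,0]*np.cos(a)+d[...,1]*np.sin(a); vy=-d[...,0]*np.sin(a)+d[...,1]*np.cos(a)
    reg=((X[...,2]>64)&(X[...,2]<98)&(abs(vx)<70)&(abs(vy)<138)).astype(np.uint8)*255
    for k in cv2.findContours(reg,0,1)[0]:
        if cv2.contourArea(k)<40: continue
        mm=np.zeros_like(reg); cv2.drawContours(mm,[k],-1,255,-1); m=(mm>0)&(reg>0); P=np.c_[vx[m],vy[m],X[m][:,2]]; print(n,"carrier",rect(P))
    m=(X[...,2]>86)&(X[...,2]<105)&(vx<-90)&(vx>-190)&(abs(vy)<130); P=np.c_[vx[m],vy[m],X[m][:,2]]
    print(n,"grip",rect(P)); o=rng(c,(3,130,70),(16,255,255))>0
    m=o&(vx<-110)&(vx>-190)&(abs(vy)<130)&(X[...,2]>55); P=np.c_[vx[m],vy[m],X[m][:,2]]; print(n,"tab",len(P) and rect(P))
    cv2.imwrite(f'pics/s8{n}.png',c['img'])
t=cv2.imread('pics/s8top.png'); s=cv2.imread('pics/s8scene.png')
cv2.imwrite('pics/s8.png',np.hstack([cv2.resize(q,(400,400),interpolation=cv2.INTER_CUBIC) for q in(t[140:260,180:300],s[120:240,170:290])]))
```

```text
t 42.6 at [613.  438.5 187.9] yaw 96.5 w 60.6 F [ 0.1 -0.9  0.7] j [ 0.59  0.29  1.29 -0.    1.56  0.47]
top carrier c=(-18.9,84.6) 82x38 ang=89.5 n=339 zmed=77.1 z95=87.6
top carrier c=(-19.4,-86.8) 81x39 ang=-89.6 n=333 zmed=77.5 z95=86.8
top carrier c=(28.2,0.0) 81x38 ang=90.0 n=332 zmed=77.5 z95=87.0
top grip c=(-129.7,-35.7) 42x33 ang=1.6 n=139 zmed=94.7 z95=97.9
top tab c=(-156.8,-18.8) 57x10 ang=-67.5 n=20 zmed=93.2 z95=1148.1
scene carrier c=(-19.5,-88.4) 84x39 ang=-89.9 n=371 zmed=76.1 z95=85.8
scene carrier c=(28.2,-1.9) 83x39 ang=-89.5 n=333 zmed=76.5 z95=85.9
scene carrier c=(-18.7,82.2) 83x38 ang=-90.0 n=295 zmed=76.1 z95=85.9
scene grip c=(-129.1,-38.0) 43x34 ang=-3.5 n=147 zmed=93.5 z95=96.4
scene tab c=(-146.7,-36.8) 23x5 ang=-86.6 n=26 zmed=88.3 z95=92.8
```

View pics/s8.png

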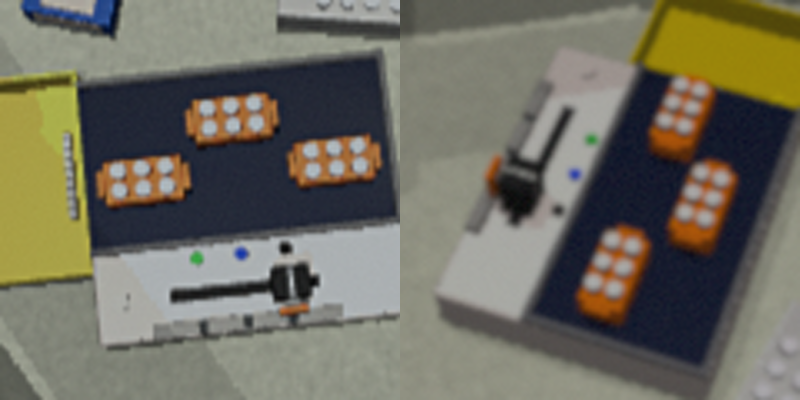

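All three carriers stand upright, lengthways on the glass, and well inside the limits. The slide is at the black dot, and in the glass frame the grip and tab are centred at (−129.4, −36.9). Next is the slide.

```bash
python3 -c "
from look import *
plan((486.5,-10,130,96.5))"
```

```text
t 42.8 at [613.1 438.5 187.9] yaw 96.4 w 60.3 F [ 0.4 -0.7  0.3] j [ 0.59  0.3   1.29 -0.    1.56  0.47]
(486.5, -10, 130, 96.5) -> [-431.5, -176.1, 57.8] [0.0, -0.0, -0.001]
```

>>> {"api": "drive_tool", "payload": {
  "plan": [
    [[-20,-8,0,0,0,0],[-70,-28,0,0,0,0],[-120,-49,0,0,0,0],[-170,-69,0,0,0,0],[-220,-90,0,0,0,0],[-270,-110,10,0,0,0],[-320,-131,20,0,0,0],[-370,-151,35,0,0,0],[-410,-167,50,0,0,0],[-431,-176,58,0,0,0]]
  ]
}}

```text
time: 44.0
position: [485.7, -11.0, 129.0]
tcp_rot: [0.667, 0.745, -0.0, 0.0]
ft_force: [-0.5, -0.4, 0.2]
grip_width: 60.6
```

```bash
python3 -c "
from look import *
plan((486.5,-10,61,96.5))"
```

```text
t 44.0 at [485.7 -11.  129. ] yaw 96.4 w 60.6 F [-0.5 -0.4  0.2] j [-0.07 -0.27  1.95 -0.    1.46 -0.19]
(486.5, -10, 61, 96.5) -> [0.9, 0.9, 68.0] [0.0, 0.0, -0.002]
```

>>> {"api": "drive_tool", "payload": {
  "plan": [
    [[0.9,0.9,15,0,0,0],[0.9,0.9,32,0,0,0],[0.9,0.9,48,0,0,0],[0.9,0.9,58,0,0,0],[0.9,0.9,64,0,0,0],[0.9,0.9,67,0,0,0],[0.9,0.9,67,0,0,0],[0.9,0.9,67,0,0,0],[0.9,0.9,67,0,0,0],[0.9,0.9,67,0,0,0]]
  ]
}}

```text
time: 45.25
position: [487.7, -7.9, 62.6]
tcp_rot: [0.666, 0.746, 0.0, 0.0]
ft_force: [-0.4, -0.0, 0.1]
grip_width: 60.2
```

>>> {"api": "drive_tool", "payload": {
  "plan": [
    [[0,0,0,0,0,0],[0,0,0,0,0,0],[0,0,0,0,0,0],[0,0,0,0,0,0],[0,0,0,0,0,0],[0,0,0,0,0,0],[0,0,0,0,0,0],[0,0,0,0,0,0],[0,0,0,0,0,0],[0,0,0,0,0,0]]
  ],
  "claw": 0.3,
  "grip_force": 25
}}

```text
time: 46.5
position: [485.5, -8.2, 62.3]
tcp_rot: [0.666, 0.746, -0.002, -0.002]
ft_force: [-23.5, -2.5, 16.0]
grip_width: 35.5
```

```bash
python3 -c "
from look import *
plan()"
```

```text
t 46.5 at [485.5  -8.2  62.3] yaw 96.5 w 35.5 F [-23.5  -2.5  16. ] j [-0.07 -0.22  2.02 -0.    1.34 -0.18]
```

>>> {"api": "drive_tool", "payload": {
  "plan": [
    [[0,-0.5,0,0,0,0],[0,-1,0,0,0,0],[0,-1.5,0,0,0,0],[0,-2,0,0,0,0],[0,-2.2,0,0,0,0],[0,-2.2,0,0,0,0],[0,-2.2,0,0,0,0],[0,-2.2,0,0,0,0],[0,-2.2,0,0,0,0],[0,-2.2,0,0,0,0]]
  ],
  "grip_force": 35
}}

```text
time: 47.75
position: [485.3, -8.2, 62.4]
tcp_rot: [0.666, 0.746, -0.0, -0.0]
ft_force: [-5.0, -0.2, 5.1]
grip_width: 35.6
```

```bash
python3 -c "
from look import *
plan()"
```

```text
t 47.8 at [485.3  -8.2  62.4] yaw 96.5 w 35.6 F [-5.  -0.2  5.1] j [-0.07 -0.22  2.02 -0.    1.34 -0.18]
```

>>> {"api": "drive_tool", "payload": {
  "plan": [
    [[5,0,0,0,0,0],[15,0,0,0,0,0],[27,0,0,0,0,0],[36,0,0,0,0,0],[39.5,0,0,0,0,0],[40,0,0,0,0,0],[40,0,0,0,0,0],[40,0,0,0,0,0],[40,0,0,0,0,0],[40,0,0,0,0,0]]
  ]
}}

```text
time: 49.0
position: [480.8, 31.6, 62.4]
tcp_rot: [0.666, 0.746, -0.0, -0.0]
ft_force: [-5.3, 0.0, 4.6]
grip_width: 35.2
```

```bash
python3 -c "
from look import *
plan()"
```

```text
t 49.0 at [480.8  31.6  62.4] yaw 96.5 w 35.2 F [-5.3  0.   4.6] j [ 0.01 -0.23  2.03  0.    1.34 -0.1 ]
```

>>> {"api": "drive_tool", "payload": {
  "plan": [
    [[0,0,0,0,0,0],[0,0,0,0,0,0],[0,0,0,0,0,0],[0,0,0,0,0,0],[0,0,0,0,0,0],[0,0,0,0,0,0],[0,0,-10,0,0,0],[0,0,-35,0,0,0],[0,0,-75,0,0,0],[0,0,-120,0,0,0]]
  ],
  "claw": 0.65
}}

```text
time: 50.25
position: [480.6, 31.6, 184.1]
tcp_rot: [0.666, 0.746, -0.0, -0.0]
ft_force: [0.5, 0.5, 0.4]
grip_width: 60.4
```

>>> {"api": "drive_tool", "payload": {
  "plan": [
    [[-20,0,0,0,0,0],[-70,0,0,0,0,0],[-120,0,0,0,0,0],[-170,0,0,0,0,0],[-220,0,0,0,0,0],[-270,0,0,0,0,0],[-310,0,0,0,0,0],[-330,0,0,0,0,0],[-340,0,0,0,0,0],[-340,0,0,0,0,0]]
  ]
}}

```text
time: 51.5
position: [519.4, -305.9, 182.5]
tcp_rot: [0.666, 0.746, 0.0, -0.0]
ft_force: [-0.5, -0.0, 0.1]
grip_width: 60.4
```

Run:
```python
from look import *
plan()
g=np.array([608,41]);a=np.radians(6.5)
for n in("top","scene"):
    c=cap(n); X=c["xyz"]
    d=X[...,:2]-g; vx=d[...,0]*np.cos(a)+d[...,1]*np.sin(a); vy=-d[...,0]*np.sin(a)+d[...,1]*np.cos(a)
    reg=((X[...,2]>64)&(X[...,2]<98)&(abs(vx)<70)&(abs(vy)<138)).astype(np.uint8)*255
    for k in cv2.findContours(reg,0,1)[0]:
        if cv2.contourArea(k)<40: continue
        mm=np.zeros_like(reg); cv2.drawContours(mm,[k],-1,255,-1); m=(mm>0)&(reg>0); P=np.c_[vx[m],vy[m],X[m][:,2]]; print(n,"carrier",rect(P))
    m=(X[...,2]>86)&(X[...,2]<105)&(vx<-90)&(vx>-190)&(abs(vy)<130); P=np.c_[vx[m],vy[m],X[m][:,2]]
    print(n,"grip",rect(P)); print(n,"scr",rect(cloud([c],(400,560),(330,480),(11,24))))
    print(n,"jar",rect(cloud([c],(640,800),(-420,-270),(100,140))))
    cv2.imwrite(f'pics/s9{n}.png',c['img'])
t=cv2.imread('pics/s9top.png'); s=cv2.imread('pics/s9scene.png')
cv2.imwrite('pics/s9.png',np.hstack([cv2.resize(q,(400,400),interpolation=cv2.INTER_CUBIC) for q in(t[110:270,110:310],s[70:270,170:370])]))
```

```text
t 51.5 at [ 519.4 -305.9  182.5] yaw 96.5 w 60.4 F [-0.5 -0.   0.1] j [-0.57 -0.03  1.65  0.    1.52 -0.69]
top carrier c=(-19.2,84.7) 82x38 ang=89.1 n=338 zmed=77.2 z95=87.1
top carrier c=(-19.3,-86.8) 81x38 ang=-89.6 n=337 zmed=77.7 z95=87.4
top carrier c=(28.7,0.1) 81x39 ang=-89.7 n=335 zmed=77.5 z95=86.9
top grip c=(-129.5,4.0) 42x33 ang=1.2 n=137 zmed=94.7 z95=98.9
top scr c=(475.2,415.5) 120x36 ang=-7.4 n=288 zmed=16.8 z95=20.7
top jar c=(734.0,-337.3) 54x51 ang=-46.6 n=290 zmed=120.1 z95=123.5
scene carrier c=(-19.0,-89.1) 83x38 ang=-89.9 n=368 zmed=76.1 z95=85.9
scene carrier c=(28.6,-2.2) 83x38 ang=-89.7 n=333 zmed=76.2 z95=85.7
scene carrier c=(-19.0,82.9) 86x39 ang=89.6 n=298 zmed=76.4 z95=85.9
scene grip c=(-128.8,1.3) 43x36 ang=-8.7 n=135 zmed=93.5 z95=96.5
scene scr c=(474.9,412.0) 121x38 ang=-6.0 n=180 zmed=15.9 z95=20.9
scene jar c=(733.4,-340.4) 54x53 ang=-64.1 n=536 zmed=119.6 z95=122.0
```

View pics/s9.png

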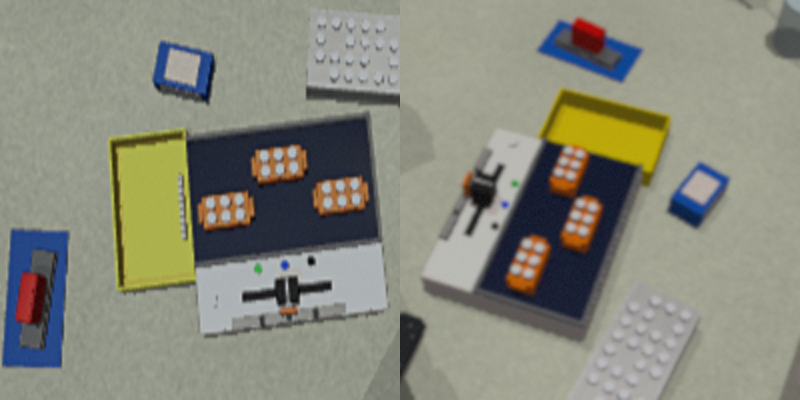

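The slide sits at the blue dot, having moved 39.6 mm. The tab is out, with a 42 mm span. Everything else is in place, so I hand in.

```bash
python3 -c "
from station import ticket
print(ticket.sign_off())"
```

```text
the job is handed in; nothing more can be done
None
```

The viewer is set up as asked and the job is handed in, at about 51.5 s on the robot's clock. One thing is unconfirmed: I saw only one of the two used strips in the tray.

- **Strips:** One sweep with the scraper cleared both strips off the glass. In the tray only one bar shows, its top about 20 mm above the bench, which is too high for a single 7 mm strip. I take it that the second strip is stacked under it. The glass and the bench around the viewer are clear. The gripper never came near the strips.
- **Scraper:** It stands back on its mat, about 8 mm from the centre.
- **Carriers:** There were three. All stand upright on the glass within about 1° of lengthways, at (x, y) from the glass centre of about (−19, −88), (28, −1) and (−19, 84) mm. The slide was still at the black dot when the last one went on.
- **Slide:** I squeezed it to 35.5 mm over tab and grip, then moved it about 40 mm to the blue dot. After release the cameras measured 39.6 mm of travel and 42 mm over tab and grip, so the tab is out.
- **Bystanders:** The jar measured the same place before and after. The rack and carton look unmoved in the last picture, though I did not measure them again.

The two cameras differed by 2–4 mm in y throughout, so I averaged them.

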